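Nest a sensor unit and snap its cover on

TASK

First push the open sensor unit across the bench, shaft end leading, until it sits fully home in the aluminium nest, flat against its back stop. Then fit the loose grey cover on the unit's open chamber and press it down until both clips snap over its edges. Do not let go there: finish while still pressing the cover down firmly, about as hard as a one-kilogram weight, so that its seal beds in; leave the other things on the bench where they are.

Things in the scene. Friction and masses are not known exactly. Their poses are not given: they have to be found in the camera images.
- unit: loose black flanged sensor unit, 0.45 kg; flange 120 (x) x 80 (y) x 10 mm, origin at the centre of its underside, z up. Leading end +x: a round hub (diameter 32, top 28 mm up) with an upright steel stub shaft (diameter 8, top 46 mm up) at x = +38 mm. Behind it, at x = -20 mm, the open chamber. A connector socket juts from the chamber's +y wall (y 23 to 37 mm, top 28 mm up)
- unit_rear (a point): middle of the flange's straight rear (-x) edge, 80 mm wide, the place to push: in the unit's frame x = -60, y = 0, z = 5 mm; nothing else of the unit within 7 mm of that edge
- unit_seat (a point): centre of the rim of the open chamber, where the cover belongs: in the unit's frame x = -20, y = 0, z = 32 mm, the unit's axes. Chamber outside 52 (x) x 46 (y) mm, opening 40 (x) x 34 (y) mm, 20 mm deep
- clip_rear (a joint): springy clip at the chamber's -x end; value = how far it is bent outward in rad (0 at rest, about 0.1 while the cover's edge passes). Upright arm 14 mm wide (y), inner face 27.5 mm from the chamber's centre; a hook at its top reaches in to 23 mm from the centre, underside 3.3 mm and top 10 mm above the rim, sloped lead-in on top
- clip_front (a joint): the same clip at the chamber's +x end
- cover_center (a point): centre (17 mm above the underside) of the loose grey cover, 35 g, 34 mm tall. From below: tapered locating rim 37 (x) x 31 (y) x 12 mm, 1.5 mm play a side in the chamber; plate 52 (x) x 46 (y) x 2.5 mm, 5 to 2.5 mm below this point; grip block 32 (x) x 30 (y) mm, from 2.5 mm below to 17 mm above this point. It starts upright on the bench, standing on its rim
- cover: the same cover, origin at the centre of its underside. Its x goes along the unit's x, either way round; the clips catch the plate's x ends. Set in the chamber it first rests on the clips' slopes, cover_center 13 mm above unit_seat; pressed with 10 to 20 N it snaps at 7 to 9 mm, the force falls to almost nothing, and it goes down to the solid rim, cover_center 5 mm above unit_seat
- nest: aluminium nest fixed to the bench, 16 mm high: two side rails 83 mm apart along its x, flared open at the -x end (mouth 133 mm wide, 75 mm before the origin), and a back stop across the +x end, its face 60 mm past the origin. Origin on the bench where the unit's origin lies when home; the unit enters along the nest's +x, its own x the same way
- finished: bystander: a finished unit with its cover already on, beyond the work; leave it
- bottle: bystander: small upright bottle, diameter 48, 120 mm tall; leave it
Things that resemble listed ones, but are neither listed nor needed, are in the scene too. What is shaped like the unit but white is not meant.

How it is judged:
By the outcome, as a careful person would: the job done as asked, in the order asked, and still so for the second after the job is handed in, while the arm keeps its last pose, push and grip.
It also fails if it takes over 61 s, if anything falls off the work surface, if the arm or the gripper's body presses on something with over 40 N, if the wrist force passes 120 N, or if a joint passes its speed limit or range.

ROBOT

A 6-joint arm with a two-finger parallel gripper is mounted at the origin on the work surface. World frame = base frame: x ahead of the robot, y to its left, z up, the work surface at z = 0. Lengths are in m, angles in degrees, forces in N, time in s.
With the tool pointing down it reaches from about 0.35 to 0.725 m from the base axis. Payload 4.3 kg.
Tool frame: the origin (TCP) lies midway between the tips of the shut fingers; the grasp point (between the pads) lies 19 mm behind it (arm.grasp_offset is the z of the grasp point in the tool frame, in m); z points along the fingers, x is the direction in which the jaws open and shut, and the axes are right-handed (so a half turn about z gives the same grasp; the last joint's range is limited). The gripper opens to 85 mm and grips with 20 to 120 N. Pads are 22 mm wide; open, the fingers measure 114 mm over their backs; the gripper's body (76 mm by 85 mm) begins 54 mm behind the grasp point. The pads swing forward as they close: fully open they stand 13 mm farther back than shut.
Start: joints at [70.629, 21.618, 4.641, 73.018, 0, 83.68], TCP at [0.13, 0.56, 0.231] pointing down, gripper open.
Joint ranges: [-156.06, 156.06], [-48.1, 94.91], [-58.44, 69.94], [-101.28, 121.22], [-78.64, 73.56], [-180, 180]. Speed limits (degrees/s): [147.25, 147.25, 180, 180, 180, 180].

INTERFACE

Orientations are given as a 3x3 rotation matrix whose columns are the frame's x, y, z axes.
In Python, from workcell import arm gives the robot as it stands. The module is installed in compiled form; this text tells all that it offers. Calls block until the motion is done:
- arm.movep(position, orientation): joint-space move of the TCP to a pose.
- arm.move_straight(position, velocity=0.15, orientation=None): straight line of the TCP; orientation=None keeps the orientation; velocity is the mean speed in m/s.
- arm.set_joints(angles): joint-space move.
- arm.command_gripper(opening, f_grip=None): opening from 0.0 (shut) to 1.0 (fully open); f_grip is the grip in N (None keeps the last); returns when the fingers have stopped.
- arm.dwell(seconds).
- arm.ik(position, orientation): joint angles nearest the present ones, or None.
- arm.snapshot(name): name is "scene" or "side" or "wrist"; returns a dict with "color" (480x640x3 uint8, red, green, blue), "fx", "fy", "cx", "cy" (pixels), "T" (4x4, takes a point from camera to world coordinates). Camera axes: x right, y down, z forward; pixel columns grow to the right and rows downward; lengths in m; the calibration is good to about 2 mm. The wrist camera is an equidistant fisheye: a pixel r from the principal point sees the ray r / f radians off the axis. A picture is of the moment at which its call begins. There is no depth.
A pose or a line that the arm cannot do raises arm.IKError and nothing moves.
- arm.finish_job(): hands the job in, once; it reports no verdict.
Readings, each from a call of its own:
- arm.current_t(): time.
- arm.current_joint_positions(): joint angles.
- arm.current_joint_velocities(): joint speeds.
- arm.current_joint_torque(): joint torques, N m.
- arm.current_ee_pos(): TCP position.
- arm.current_orientation(): TCP orientation.
- arm.current_ft_force(): force on the tool from outside, world axes, zero at the start.
- arm.current_moment(): the same for the moment, N m.
- arm.current_width(): opening from 0.0 (shut) to 1.0 (fully open).
Only numpy, scipy, OpenCV 4.12 (cv2) and the standard library are available. Lean on these libraries where they do the work, as an engineer would, in place of code of your own. Each camera call takes 0.05 s, during which the arm holds its last target.

## Working session

There is one attempt and no reset: what is moved stays moved. The work goes in short steps, each a Python script; the robot and the scene stay as the last script left them, time stands still between calls to the robot, and variables do not carry over. Pictures are saved under pics/ and viewed, and the job is handed in when it is done.

```bash
mkdir -p pics; cat > h.py <<'E'
import numpy as np, cv2
from workcell import arm
def snap(n,fn):
    s=arm.snapshot(n); cv2.imwrite('pics/'+fn+'.png',s['color'][:,:,::-1])
    np.savez('pics/'+fn+'.npz',**{k:np.array(s[k]) for k in s}); return s
E
python3 - <<'E'
from h import *
for n in ['scene','side','wrist']:
    s=snap(n,n+'0'); print(n,s['fx'],s['fy'],s['cx'],s['cy']); print(np.round(s['T'],4))
print(arm.current_t(),arm.current_orientation(),arm.grasp_offset)
E
```

```text
scene 517.6256918328909 517.6256918328909 320.31187369611627 233.7692342255195
[[-0.0699  0.8049 -0.5892  1.1473]
 [ 0.9974  0.0651 -0.0294  0.0507]
 [ 0.0147 -0.5898 -0.8074  0.8681]
 [ 0.      0.      0.      1.    ]]
side 569.2444051130897 569.2444051130897 319.6223234822359 239.22198833290705
[[-0.9462 -0.177   0.271   0.2152]
 [-0.3236  0.5256 -0.7868  0.9941]
 [-0.0031 -0.8321 -0.5546  0.7421]
 [ 0.      0.      0.      1.    ]]
wrist 371.64829954431775 371.64829954431775 313.85487759925667 234.58795971416973
[[ 0.2268  0.9338  0.2768  0.0583]
 [ 0.9739 -0.2171 -0.0655  0.5752]
 [-0.0011  0.2845 -0.9587  0.3731]
 [ 0.      0.      0.      1.    ]]
0.15 [[ 2.25827791e-01  9.74167096e-01 -5.26478586e-04]
 [ 9.74165921e-01 -2.25828341e-01 -1.52285581e-03]
 [-1.60240981e-03 -1.68974332e-04 -9.99998702e-01]] -0.0187
```

View pics/scene0.png

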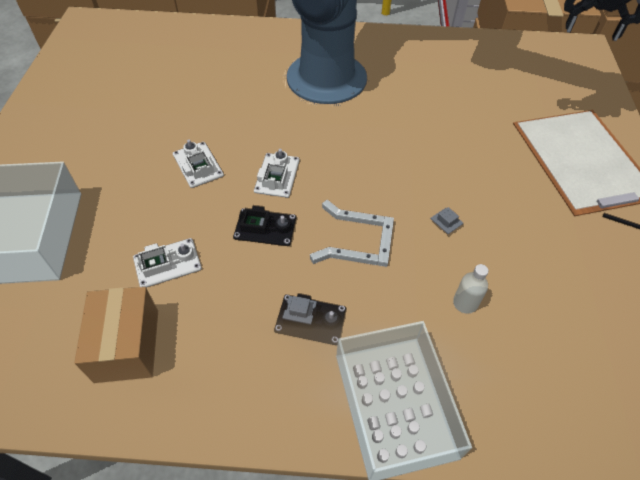

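View pics/side0.png

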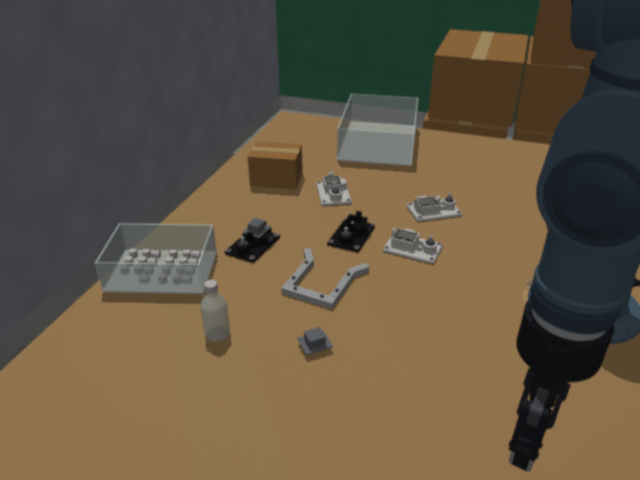

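View pics/wrist0.png

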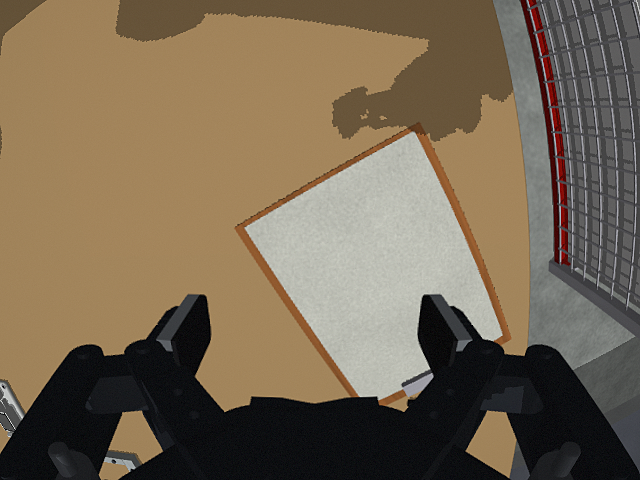

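The open black unit is at scene (265,226), shaft to the right. The nest is around (355,235), the cover at (448,220) and the bottle at (470,290). The black unit at (310,315) already has its cover on, so it is the finished one. The three white units (198,163), (277,173) and (167,262) are decoys. I'll enlarge to confirm.

```bash
python3 - <<'E'
import cv2
a=cv2.imread('pics/scene0.png')[185:285,220:480]; cv2.imwrite('pics/sc_crop.png',cv2.resize(a,None,fx=3,fy=3,interpolation=cv2.INTER_CUBIC))
a=cv2.imread('pics/side0.png')[200:360,270:430]; cv2.imwrite('pics/si_crop.png',cv2.resize(a,None,fx=3.7,fy=3.7,interpolation=cv2.INTER_CUBIC))
E
```

```text
(no output)
```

View pics/sc_crop.png

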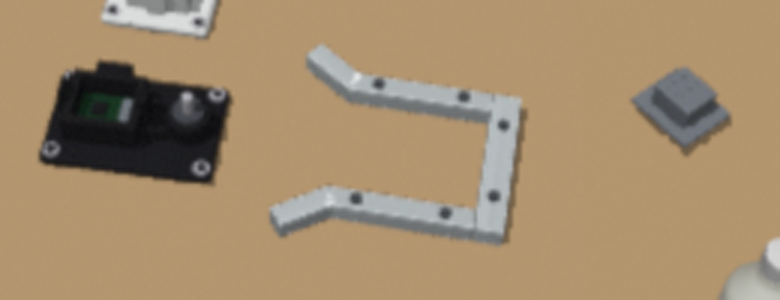

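View pics/si_crop.png

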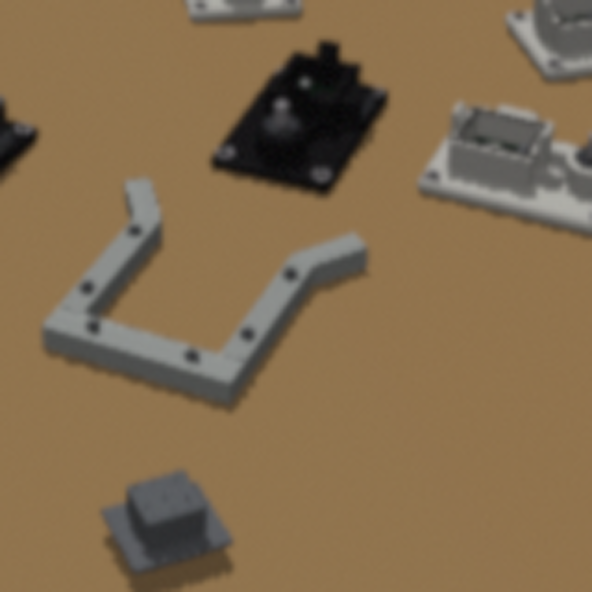

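```bash
cat >> h.py <<'E'
def load(fn): return np.load('pics/'+fn+'.npz')
def ray(s,u,v,fish=False):
    x=(u-s['cx'])/s['fx'];y=(v-s['cy'])/s['fy']
    if fish:
        r=np.hypot(x,y)+1e-12; d=np.array([x/r*np.sin(r),y/r*np.sin(r),np.cos(r)])
    else: d=np.array([x,y,1.])
    d/=np.linalg.norm(d); T=s['T']; return T[:3,3],T[:3,:3]@d
def onz(s,u,v,z,fish=False):
    o,d=ray(s,u,v,fish); return o+d*(z-o[2])/d[2]
def tri(*obs):
    A=0;b=0
    for s,u,v,f in obs:
        o,d=ray(s,u,v,f); P=np.eye(3)-np.outer(d,d); A=A+P;b=b+P@o
    p=np.linalg.solve(A,b); 
    e=[np.linalg.norm((np.eye(3)-np.outer(ray(s,u,v,f)[1],ray(s,u,v,f)[1]))@(p-s['T'][:3,3])) for s,u,v,f in obs]
    return p,max(e)
def proj(s,p,fish=False):
    T=s['T'];c=T[:3,:3].T@(np.asarray(p)-T[:3,3])
    if fish:
        r=np.hypot(c[0],c[1]);th=np.arctan2(r,c[2]);k=th/(r+1e-12);x,y=c[0]*k,c[1]*k
    else: x,y=c[0]/c[2],c[1]/c[2]
    return np.array([s['cx']+s['fx']*x,s['cy']+s['fy']*y])
E
python3 - <<'E'
from h import *
np.set_printoptions(precision=4,suppress=True)
a=load('scene0');b=load('side0')
sc=lambda u,v:(220+(u+.5)/3-.5,185+(v+.5)/3-.5)
si=lambda u,v:(270+(u+.5)/3.7-.5,200+(v+.5)/3.7-.5)
for n,p,q in [('shaft',(187,95),(283,102)),('covertop',(684,89),(168,492)),('nestcornA',(521,97),(228,370)),('screw1',(217,95),(322,174)),('screw2',(201,167),(227,152)),
 ('nesthole1',(503,125),(192,356)),('nesthole2',(494,196),(93,327)),('railhole a',(463,97),(247,334)),('rb',(378,84),(290,274)),('rc',(445,213),(87,288)),('rd',(356,199),(135,231))]:
    print(n,*tri((a,*sc(*p),0),(b,*si(*q),0)))
E
```

```text
shaft [ 0.5129 -0.0582  0.0479] 0.0011993495339271036
covertop [0.4699 0.2789 0.0351] 0.0011580538836931126
nestcornA [0.4755 0.1683 0.0227] 0.0004492098104881449
screw1 [ 0.4824 -0.0424  0.0111] 0.0010027496037704068
screw2 [ 0.545  -0.0467  0.0112] 0.0011255665613525909
nesthole1 [0.4986 0.1569 0.0182] 0.0016038742607912113
nesthole2 [0.5582 0.1506 0.0182] 0.001599900567596584
railhole a [0.4762 0.1292 0.0181] 0.0015499482779394028
rb [0.4695 0.0697 0.0181] 0.001450163830134074
rc [0.5741 0.1184 0.0178] 0.0016271612685177387
rd [0.5674 0.0591 0.018 ] 0.0011550600554517964
```

```bash
python3 - <<'E'
from h import *
np.set_printoptions(precision=4,suppress=True)
R=np.array([[-1,0,0],[0,1,0],[0,0,-1.]])
for n,p in [('w1',[0.49,0.235,0.2]),('w2',[0.51,-0.02,0.22]),('w3',[0.51,-0.19,0.15])]:
    arm.movep(p,R); snap('wrist',n); print(arm.current_t(),arm.current_joint_positions(),arm.current_ft_force())
E
```

```text
2.5 [ 18.9784  18.5299  -4.472   66.9948   0.0077 -71.0537] [ 1.3882 -0.0408 -0.2179]
3.5583 [ -9.2483  14.311   -7.2728  68.4328   0.0322 -99.3459] [ 0.1872  0.439  -0.3295]
4.375 [ -26.9594   20.1251   -9.6981   60.1422    0.0461 -117.0806] [-0.0796  0.1331  0.6206]
```

View pics/w1.png

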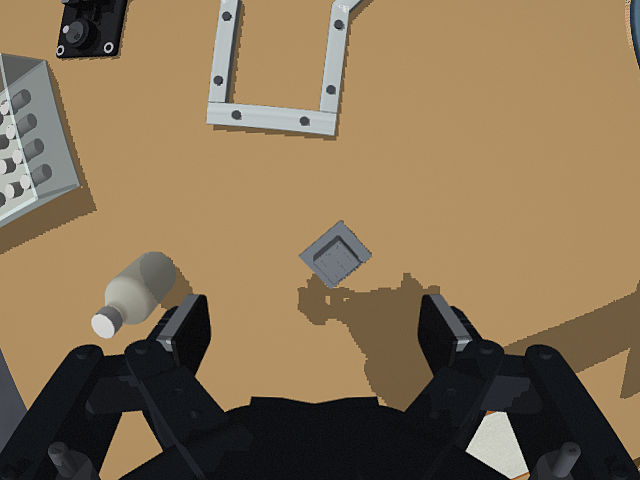

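View pics/w2.png

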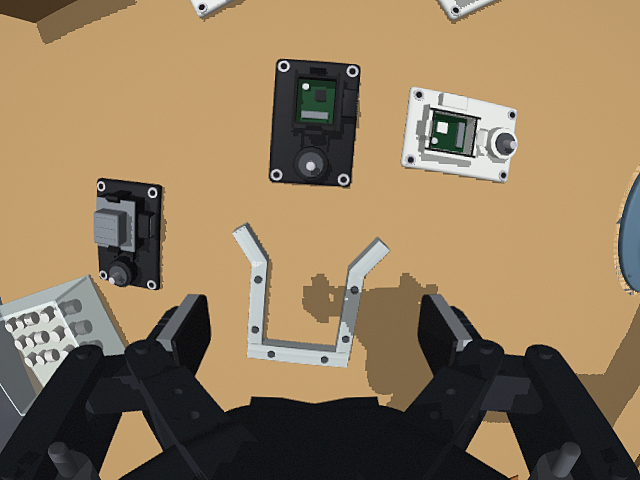

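View pics/w3.png

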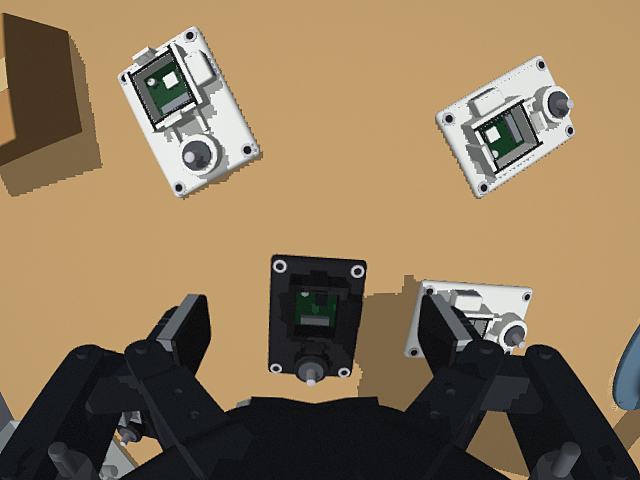

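```bash
python3 - <<'E'
import cv2
a=cv2.imread('pics/w2.png')
cv2.imwrite('pics/w2a.png',cv2.resize(a[45:195,250:390],None,fx=4,fy=4,interpolation=cv2.INTER_CUBIC))
cv2.imwrite('pics/w2b.png',cv2.resize(a[215:375,220:400],None,fx=3.7,fy=3.7,interpolation=cv2.INTER_CUBIC))
a=cv2.imread('pics/w1.png')
cv2.imwrite('pics/w1a.png',cv2.resize(a[205:305,280:400],None,fx=5,fy=5,interpolation=cv2.INTER_CUBIC))
E
```

```text
(no output)
```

View pics/w2a.png

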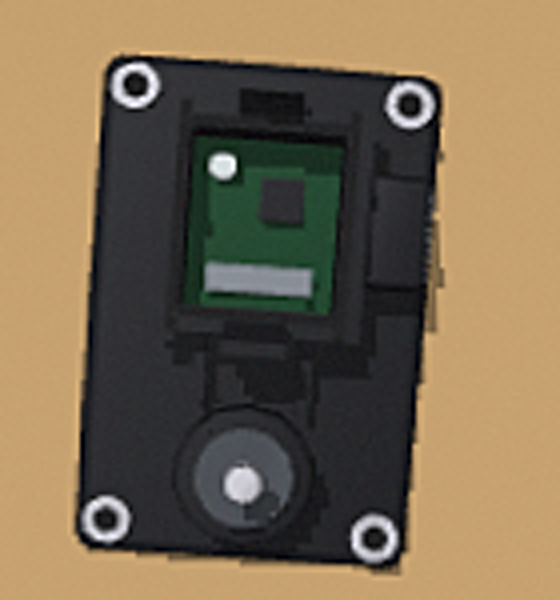

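View pics/w2b.png

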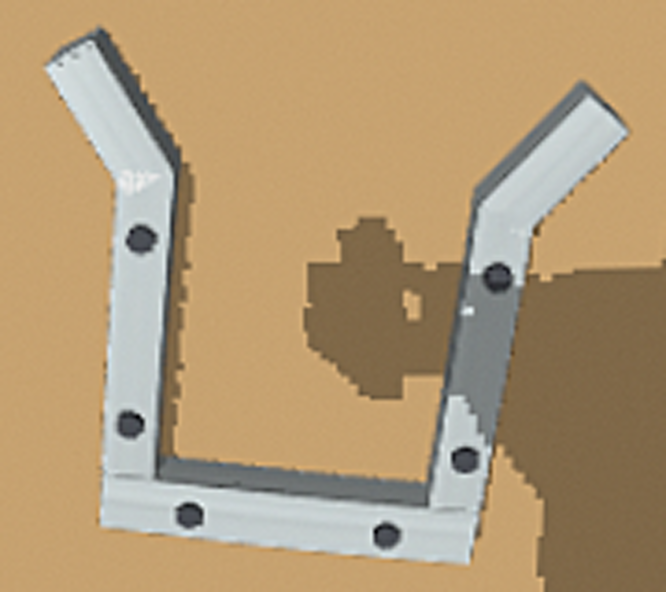

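View pics/w1a.png

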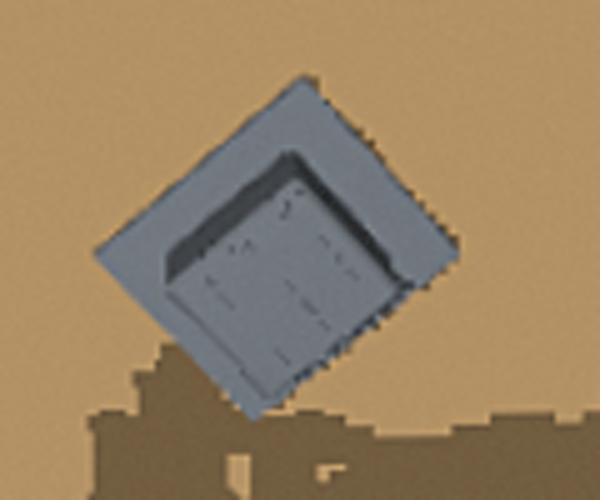

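```bash
python3 - <<'E'
from h import *
np.set_printoptions(precision=4,suppress=True)
a=load('scene0');b=load('side0');w1=load('w1');w2=load('w2')
sc=lambda u,v:(220+(u+.5)/3-.5,185+(v+.5)/3-.5)
A=lambda u,v:(250+(u+.5)/4-.5,45+(v+.5)/4-.5)
B=lambda u,v:(220+(u+.5)/3.7-.5,215+(v+.5)/3.7-.5)
C=lambda u,v:(280+(u+.5)/5-.5,205+(v+.5)/5-.5)
print('unit screws z10')
for n,p in dict(rl=(134,84),rr=(410,104),fl=(105,518),fr=(374,538)).items(): print(n,onz(w2,*A(*p),.010,1))
print('fr tri',tri((w2,*A(374,538),1),(a,*sc(217,95),0)),'fl',tri((w2,*A(105,518),1),(a,*sc(201,167),0)))
print('rl',tri((w2,*A(134,84),1),(a,*sc(51,148),0)))
print('shaft',tri((w2,*A(243,484),1),(a,*sc(187,95),0)), onz(w2,*A(243,484),.046,1))
print('nest z16')
for n,p in dict(il=(155,477),ir=(430,507),ol=(100,527),orr=(470,563),bl=(172,175),br=(480,208),h1=(386,535),h2=(189,515),rb=(498,277),rd=(141,239),ra=(465,460),rc=(130,424)).items(): print(n,onz(w2,*B(*p),.016,1))
print('h1',tri((w2,*B(386,535),1),(a,*sc(503,125),0)),'rd',tri((w2,*B(141,239),1),(a,*sc(356,199),0)))
print('w1',onz(w1,304.5,120.5,.016,1),onz(w1,236.5,114.5,.016,1))
print('cover plate z14.5')
P=[onz(w1,*C(*p),.0145,1) for p in [(302,75),(460,245),(257,416),(95,253)]]
print(np.array(P)); 
for i in range(4):
    d=P[(i+1)%4]-P[i]; print(np.linalg.norm(d),np.degrees(np.arctan2(d[1],d[0])))
Q=[onz(w1,*C(*p),.034,1) for p in [(291,178),(410,285),(272,400),(167,287)]]
print('top z34',np.array(Q),np.mean(Q,0),np.mean(P,0))
for i in range(4):
    d=Q[(i+1)%4]-Q[i]; print(np.linalg.norm(d),np.degrees(np.arctan2(d[1],d[0])))
print('top corner tri', tri((w1,*C(291,178),1),(a,*sc(652,99),0)))
for p in [(684,68),(717,102),(687,125),(653,97)]: print(onz(a,*sc(*p),.034))
for p in [(730,118),(688,153),(632,98)]: print(onz(a,*sc(*p),.0135))
E
```

```text
unit screws z10
rl [ 0.538  -0.1517  0.01  ]
rr [ 0.4737 -0.147   0.01  ]
fl [ 0.5456 -0.0478  0.01  ]
fr [ 0.4814 -0.0429  0.01  ]
fr tri (array([ 0.4815, -0.043 ,  0.0112]), np.float64(3.1485620069522937e-05)) fl (array([ 0.5452, -0.0477,  0.0129]), np.float64(0.00047028944465970547))
rl (array([ 0.5377, -0.1508,  0.0132]), np.float64(0.00033287336834219694))
shaft (array([ 0.5121, -0.0593,  0.0484]), np.float64(0.00042026760591091665)) [ 0.5123 -0.0595  0.046 ]
nest z16
il [0.5674 0.1367 0.016 ]
ir [0.4848 0.1468 0.016 ]
ol [0.5859 0.1561 0.016 ]
orr [0.4718 0.1685 0.016 ]
bl [0.5572 0.0393 0.016 ]
br [0.4736 0.0488 0.016 ]
h1 [0.498  0.1572 0.016 ]
h2 [0.5578 0.1504 0.016 ]
rb [0.4678 0.0696 0.016 ]
rd [0.5667 0.0583 0.016 ]
ra [0.4749 0.1299 0.016 ]
rc [0.5736 0.1181 0.016 ]
h1 (array([0.4978, 0.1556, 0.0188]), np.float64(0.00042277574457503755)) rd (array([0.5663, 0.058 , 0.0176]), np.float64(0.000436060388598572))
w1 [0.4972 0.1561 0.016 ] [0.557  0.1493 0.016 ]
cover plate z14.5
[[0.4654 0.2453 0.0145]
 [0.4347 0.2783 0.0145]
 [0.4726 0.3134 0.0145]
 [0.5035 0.2797 0.0145]]
0.044987503006817135 132.88783744550028
0.051627915758726266 42.80449192052607
0.04567542488657692 -47.41497330764722
0.05139212077021627 -137.9621572141449
top z34 [[0.4683 0.2589 0.034 ]
 [0.4466 0.2789 0.034 ]
 [0.4709 0.3012 0.034 ]
 [0.4899 0.2792 0.034 ]] [0.4689 0.2796 0.034 ] [0.4691 0.2792 0.0145]
0.0295257758116977 137.30435525939333
0.03294997298944221 42.53390443033393
0.029129358381257055 -49.14974714694578
0.029640230266538663 -136.87319762183648
top corner tri (array([0.4677, 0.261 , 0.0213]), np.float64(0.0018166032283769668))
[0.4491 0.28   0.034 ]
[0.4774 0.3003 0.034 ]
[0.499  0.2783 0.034 ]
[0.4766 0.2568 0.034 ]
[0.4745 0.3142 0.0135]
[0.5071 0.2827 0.0135]
[0.4623 0.2471 0.0135]
```

```bash
cat >> h.py <<'E'
NO=np.array([.5192,.0822]); NY=np.radians(83.35)
def ux(yaw): return np.array([np.cos(yaw),np.sin(yaw)])
def Rtool(yaw): # tool y = -unit x, camera looks ahead
    y=np.r_[-ux(yaw),0]; z=np.array([0,0,-1.]); return np.column_stack([np.cross(y,z),y,z])
def pusher(c,yaw,back,z): return np.r_[np.asarray(c)-ux(yaw)*(.060+back),z]
E
python3 - <<'E'
from h import *
np.set_printoptions(precision=4,suppress=True)
w3=load('w3')
for p in [(260,155),(180,197)]: print(onz(w3,*p,.01,1))
U=np.array([.5096,-.0974]);Y=np.radians(85.8)
R=Rtool(Y)
for z in (.15,.003):
  p=pusher(U,Y,.03,z); print(p,arm.ik(p,R))
p=pusher(NO,NY,.011,.003); print(p,arm.ik(p,Rtool(NY)))
E
```

```text
[ 0.5507 -0.2411  0.01  ]
[ 0.6178 -0.2094  0.01  ]
[ 0.503  -0.1872  0.15  ] [-27.1825  19.3546 -10.9311  59.7142   0.      67.0175]
[ 0.503  -0.1872  0.003 ] [-27.1825  27.7393 -22.5333  39.7275   0.      67.0175]
[0.511  0.0117 0.003 ] [ -5.805   25.4115 -26.6038  37.9847   0.      90.845 ]
```

```bash
python3 - <<'E'
from h import *
np.set_printoptions(precision=3,suppress=True)
U=np.array([.5096,-.0974]);Y=np.radians(85.8);R=Rtool(Y)
arm.movep(pusher(U,Y,.03,.10),R)
arm.command_gripper(0.4,40); print(arm.current_width(),arm.current_t())
arm.move_straight(pusher(U,Y,.03,.008),.15)
f0=np.array(arm.current_ft_force())
arm.move_straight(pusher(U,Y,.03,.003),.02)
arm.dwell(.1)
print(f0,arm.current_ft_force(),arm.current_ee_pos())
snap('wrist','w4');snap('side','s4');print(arm.current_t())
E
```

```text
0.40080194350876336 7.6333
[-0.206 -0.187 -0.298] [ 0.647  0.484 -0.069] [ 0.503 -0.187  0.003]
9.0
```

```bash
python3 - <<'E'
import cv2,numpy as np
a=cv2.imread('pics/w4.png');b=cv2.imread('pics/s4.png')[170:270,300:420]
cv2.imwrite('pics/c4.png',np.hstack([cv2.resize(a,(480,360)),cv2.resize(b,(320,360),interpolation=cv2.INTER_CUBIC)[:,:]]))
E
```

```text
(no output)
```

View pics/c4.png

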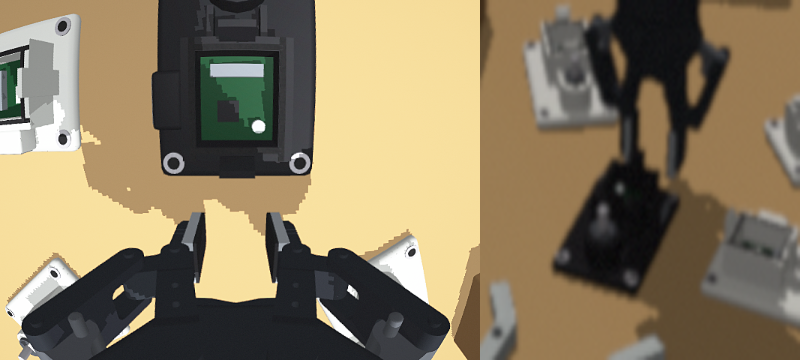

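The fingers are down at about 4 mm height and centred behind the unit's rear edge, at (237,175) in the composite. Next I'll find contact and push along the aligning path to just before the rails.

```bash
python3 - <<'E'
from h import *
np.set_printoptions(precision=3,suppress=True)
U=np.array([.5096,-.0974]);Y=np.radians(85.8);R=Rtool(Y)
f0=np.array(arm.current_ft_force())
arm.move_straight(pusher(U,Y,.015,.003),.05)
for b in (.013,.012,.011,.010):
    arm.move_straight(pusher(U,Y,b,.003),.03); print(b,(np.array(arm.current_ft_force())))
B=.0105
A=NO-.105*ux(NY)
for t in np.linspace(0,1,5)[1:]:
    y=Y+(NY-Y)*t; c=U+(A-U)*t
    arm.move_straight(pusher(c,y,B,.003),.05,Rtool(y)); print(arm.current_t(),arm.current_ft_force())
snap('wrist','w5');snap('scene','c5')
E
```

```text
0.013 [ 0.139 -0.669  0.632]
0.012 [-0.736  0.626  0.16 ]
0.011 [-0.194 -0.158 -0.314]
0.01 [-0.383 -0.132 -0.309]
10.9667 [ 0.082 -0.652  0.123]
11.4917 [ 1.163 -0.389  1.29 ]
12.0167 [0.314 0.812 0.165]
12.55 [-0.243  0.057  0.235]
```

```bash
python3 - <<'E'
import cv2,numpy as np
a=cv2.imread('pics/w5.png');b=cv2.imread('pics/c5.png')[180:290,230:400]
cv2.imwrite('pics/v5.png',cv2.resize(a[0:330,120:520],None,fx=1.8,fy=1.8,interpolation=cv2.INTER_CUBIC));cv2.imwrite('pics/d5.png',cv2.resize(b,None,fx=4,fy=4,interpolation=cv2.INTER_CUBIC))
E
```

```text
(no output)
```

View pics/v5.png

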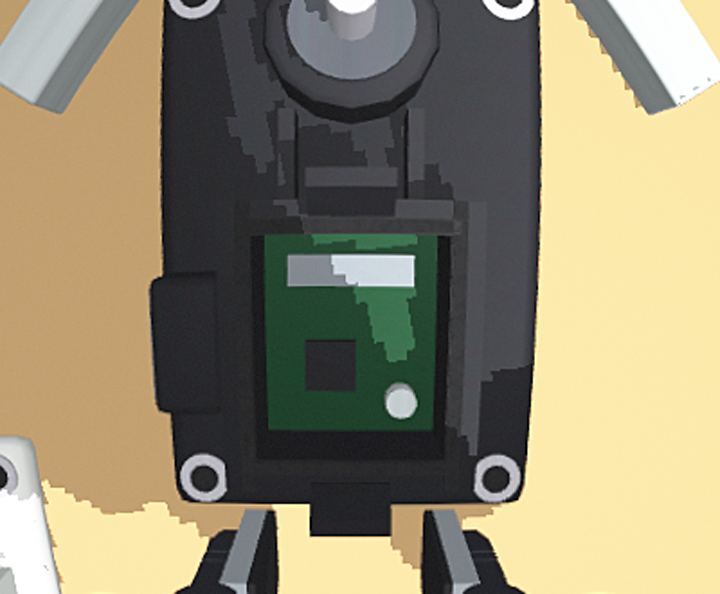

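View pics/d5.png

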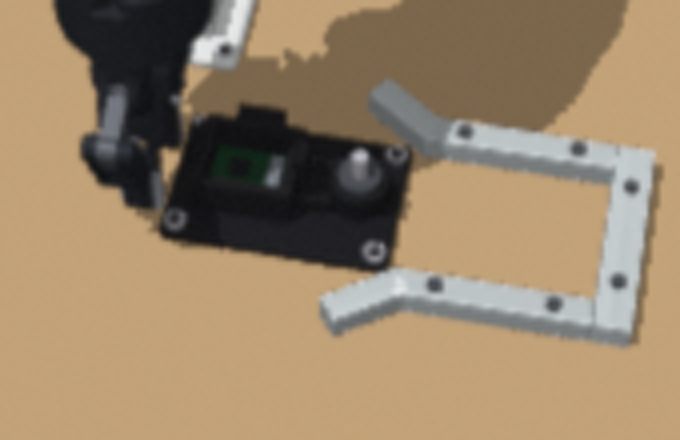

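```bash
python3 - <<'E'
from h import *
np.set_printoptions(precision=4,suppress=True)
w=load('w5');a=load('c5')
V=lambda u,v:(120+(u+.5)/1.8-.5,(v+.5)/1.8-.5)
D=lambda u,v:(230+(u+.5)/4-.5,180+(v+.5)/4-.5)
l=onz(w,*V(203,478),.01,1);r=onz(w,*V(498,478),.01,1);fl=onz(w,*V(193,-4),.01,1);fr=onz(w,*V(511,-4),.01,1)
d=l-r;print(l,r,fl,fr,np.linalg.norm(d),'yaw',np.degrees(np.arctan2(d[1],d[0]))-90)
c=(l+r)[:2]/2; 
for c2 in (c+.052*ux(NY),):
  e=c2-NO; print('unit c',c2,'s',e@ux(NY),'lat',e@ux(NY+np.pi/2))
for z,pts in ((.01,[(397,154),(374,251),(176,219)]),(.048,[(360,155)]),(.018,[(631,186),(618,281),(465,131),(434,284)])):
  for p in pts: 
    q=onz(a,*D(*p),z)[:2];e=q-NO;print(z,q,e@ux(NY),e@ux(NY+np.pi/2))
print(arm.current_ee_pos())
E
```

```text
[ 0.4678 -0.0693  0.01  ] [ 0.5325 -0.0769  0.01  ] [0.48  0.034 0.01 ] [0.545  0.0266 0.01  ] 0.06515774589886483 yaw 83.30715972829793
unit c [ 0.5061 -0.0215] s -0.10450508527085979 lat 0.0009685975473656094
0.01 [0.479  0.0345] -0.05203405054019499 0.034414559480782966
0.01 [0.5421 0.0266] -0.052551289555211586 -0.02922025540123768
0.01 [ 0.5303 -0.0758] -0.15565395321109782 -0.02929627932802569
0.048 [0.5107 0.0168] -0.06598733348950583 0.0008363651768039516
0.018 [0.4963 0.1561] 0.0707916802771551 0.031351788176982566
0.018 [0.5563 0.1493] 0.07093183712773271 -0.029050178436376868
0.018 [0.4671 0.0693] -0.01883195510487641 0.05030090759236111
0.018 [0.5654 0.0579] -0.01877202445333405 -0.04871021998744836
[ 0.4988 -0.0918  0.003 ]
```

```bash
python3 - <<'E'
from h import *
np.set_printoptions(precision=3,suppress=True)
B=.0110; L=ux(NY+np.pi/2)*-.0007
def go(s,k,v): arm.move_straight(pusher(NO+s*ux(NY)+k*L,NY,B,.003),v); return np.array(arm.current_ft_force())
print(go(-.085,1,.05))
for s in (-.07,-.05,-.03,-.015,-.006):
    f=go(s,1,.06);print(s,f)
    if np.linalg.norm(f)>20: print('STOP');raise SystemExit
s=-.006
while s<.006:
    s+=.001; f=go(s,1,.03); fa=f[:2]@ux(NY); print(round(s,4),f,round(fa,2))
    if fa<-12: break
snap('wrist','w6');snap('scene','c6');print(arm.current_t(),arm.current_ee_pos())
E
```

```text
[-0.092 -0.368 -0.742]
-0.07 [ 0.291 -0.167  0.85 ]
-0.05 [-1.099 -0.072  0.512]
-0.03 [ 0.289 -0.808  0.217]
-0.015 [-0.969  0.507  0.429]
-0.006 [-0.008 -0.474 -0.596]
-0.005 [-0.978  0.68   0.476] 0.56
-0.004 [-0.07  -1.642  0.992] -1.64
-0.003 [-0.575 -2.403  0.414] -2.45
-0.002 [-0.292 -1.588 -0.771] -1.61
-0.001 [-0.662 -2.373 -0.092] -2.43
0.0 [-0.145 -2.973  0.861] -2.97
0.001 [ 0.599 -1.556 -0.25 ] -1.48
0.002 [ 0.634 -2.924  0.784] -2.83
0.003 [-0.261 -5.975  0.438] -5.96
0.004 [-1.095 -8.289  0.246] -8.36
0.005 [ -1.352 -10.977   1.398] -11.06
0.006 [ -1.865 -14.541   0.448] -14.66
18.3583 [0.512 0.014 0.003]
```

```bash
python3 - <<'E'
import cv2,numpy as np
a=cv2.imread('pics/w6.png');b=cv2.imread('pics/c6.png')[180:290,270:440]
cv2.imwrite('pics/v6.png',cv2.resize(a[0:330,120:520],None,fx=1.8,fy=1.8,interpolation=cv2.INTER_CUBIC));cv2.imwrite('pics/d6.png',cv2.resize(b,None,fx=4,fy=4,interpolation=cv2.INTER_CUBIC))
E
```

```text
(no output)
```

View pics/v6.png

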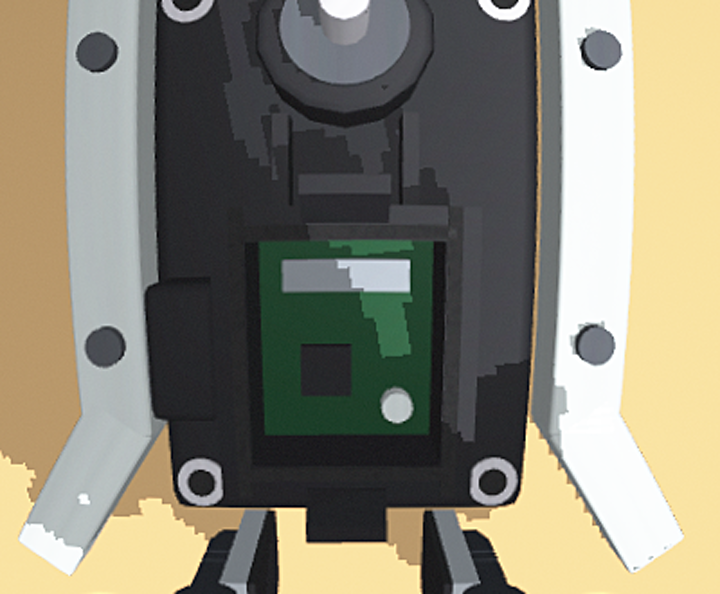

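View pics/d6.png

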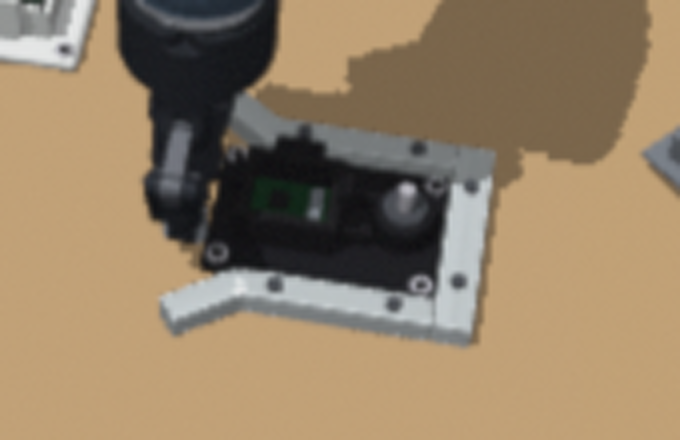

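```bash
python3 - <<'E'
from h import *
np.set_printoptions(precision=4,suppress=True)
arm.move_straight(pusher(NO,NY,.03,.003),.06)
arm.move_straight(pusher(NO,NY,.03,.16),.2)
arm.command_gripper(0.75,60)
snap('wrist','w7');print(arm.current_t())
E
python3 - <<'E'
import cv2
a=cv2.imread('pics/w7.png');cv2.imwrite('pics/v7.png',cv2.resize(a[0:330,180:460],None,fx=1.8,fy=1.8,interpolation=cv2.INTER_CUBIC))
E
```

```text
20.3083
```

View pics/v7.png

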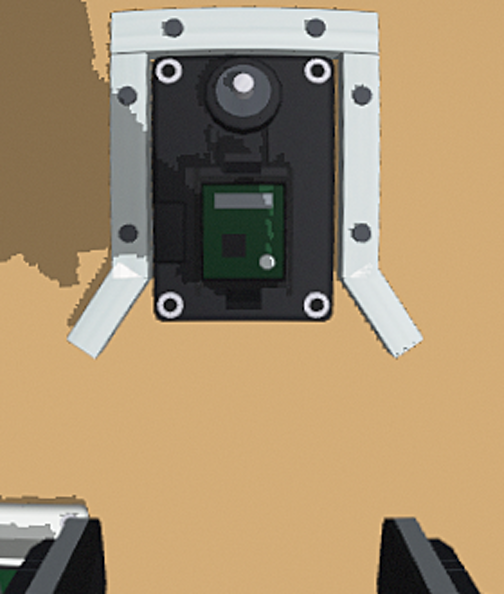

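```bash
python3 - <<'E'
from h import *
np.set_printoptions(precision=4,suppress=True)
w=load('w7')
V=lambda u,v:(180+(u+.5)/1.8-.5,(v+.5)/1.8-.5)
P=[onz(w,*V(*p),.01,1) for p in [(168,70),(317,70),(170,305),(316,305)]]
print(np.array(P),np.mean(P,0)); fl,fr,rl,rr=P
for d in (fl-rl,fr-rr): print(np.degrees(np.arctan2(d[1],d[0])),np.linalg.norm(d))
for d in (fl-fr,rl-rr): print(np.degrees(np.arctan2(d[1],d[0]))-90)
c=np.mean(P,0)[:2];e=c-NO;print('s,lat',e@ux(NY),e@ux(NY+np.pi/2))
print('shaft->c',onz(w,*V(243,82),.046,1)[:2]-.038*ux(NY))
# chamber opening at rim? pcb
for p in [(125,53),(380,53),(148,277),(343,277),(173,27),(316,27)]:
  q=onz(w,*V(*p),.016,1)[:2];e=q-NO;print(p,q,e@ux(NY),e@ux(NY+np.pi/2))
w6=load('w6');V=lambda u,v:(120+(u+.5)/1.8-.5,(v+.5)/1.8-.5)
l=onz(w6,*V(200,482),.01,1);r=onz(w6,*V(494,482),.01,1);print('w6 centre',(l+r)[:2]/2+.052*ux(NY))
print('w7/w6 seat view', proj(w,np.r_[c-.02*ux(NY),.032],1))
E
```

```text
[[0.4929 0.139  0.01  ]
 [0.5567 0.1315 0.01  ]
 [0.481  0.0351 0.01  ]
 [0.5447 0.0276 0.01  ]] [0.5188 0.0833 0.01  ]
83.45493677027277 0.10457743364576887
83.38263681334772 0.10461230480958729
83.33709059893033
83.30574035713008
s,lat 0.0010347122038997976 0.0004806709403391446
shaft->c [0.5189 0.0833]
(125, 53) [0.476  0.1483] 0.060650562140290916 0.05053071241302361
(380, 53) [0.5841 0.1363] 0.06125778234193066 -0.05819802434292334
(148, 277) [0.4739 0.0489] -0.038277491822543946 0.04109945453612632
(343, 277) [0.5569 0.0393] -0.038288218044871106 -0.04243001524924482
(173, 27) [0.4977 0.1569] 0.07169029775428547 0.03002590778501899
(316, 27) [0.558  0.1499] 0.07175903046208476 -0.030662904208453565
w6 centre [0.5186 0.0828]
w7/w6 seat view [314.7682 128.043 ]
```

```bash
python3 - <<'E'
from h import *
np.set_printoptions(precision=4,suppress=True)
Y=np.radians(222.6);R=Rtool(Y);C=[.469,.2793]
print(arm.ik(np.r_[C,.016],R))
arm.movep(np.r_[C,.11],R)
snap('wrist','w8');print(arm.current_t(),arm.current_joint_positions())
E
```

```text
[ 24.1156  27.6435 -20.2695  42.0871   0.     -18.4844]
22.0 [ 24.0661  22.0577 -13.2259  54.7009  -0.0106 -18.4626]
```

View pics/w8.png

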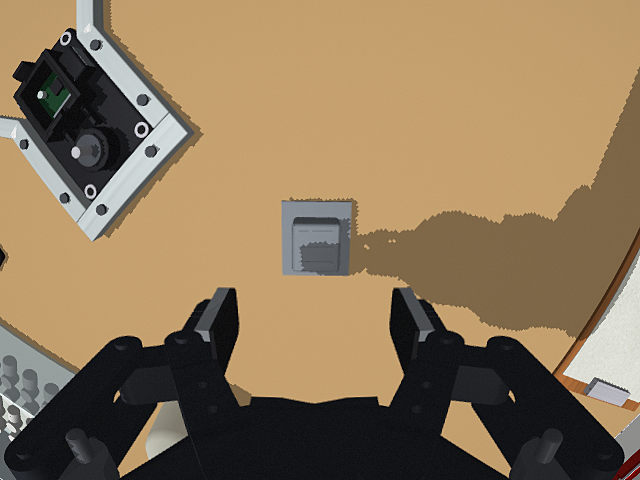

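```bash
python3 - <<'E'
from h import *
np.set_printoptions(precision=4,suppress=True)
w=load('w8');a=load('scene0');b=load('side0')
P=np.array([onz(w,*p,.0145,1) for p in [(281,201),(354,200),(349,275),(283,275)]])
print(P,P.mean(0))
for i in range(4):
    d=P[(i+1)%4]-P[i]; print(np.linalg.norm(d),np.degrees(np.arctan2(d[1],d[0])))
Q=np.array([onz(w,*p,.034,1) for p in [(292,223),(340,223),(341,272),(292,272)]]);print(Q,Q.mean(0))
print('bottle top',tri((a,481,270,0),(b,210,286,0)),onz(a,467,310,0))
E
```

```text
[[0.4649 0.2457 0.0145]
 [0.4321 0.2805 0.0145]
 [0.4724 0.3149 0.0145]
 [0.5034 0.281  0.0145]] [0.4682 0.2805 0.0145]
0.047816707104643356 133.3305071043318
0.05301389636023426 40.49835753721699
0.045929406998332964 -47.518667490738025
0.05227351051548147 -137.46645761888013
[[0.4666 0.2583 0.034 ]
 [0.4468 0.2799 0.034 ]
 [0.4697 0.3026 0.034 ]
 [0.4907 0.2796 0.034 ]] [0.4684 0.2801 0.034 ]
bottle top (array([0.6552, 0.306 , 0.1158]), np.float64(0.0026393214502547576)) [ 0.6689  0.307  -0.    ]
```

```bash
python3 - <<'E'
import cv2
a=cv2.imread('pics/w8.png')[190:290,265:375];cv2.imwrite('pics/v8.png',cv2.resize(a,None,fx=6,fy=6,interpolation=cv2.INTER_CUBIC))
E
```

View pics/v8.png

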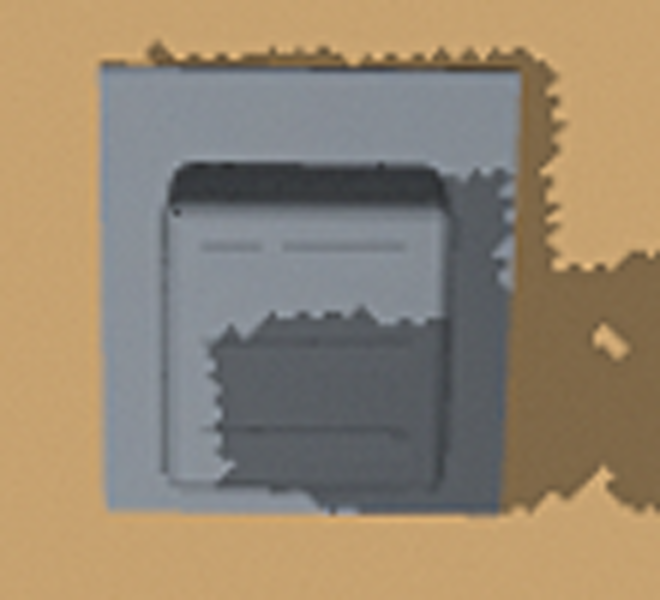

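```bash
python3 - <<'E'
from h import *
np.set_printoptions(precision=4,suppress=True)
w=load('w8');V=lambda u,v:(265+(u+.5)/6-.5,190+(v+.5)/6-.5)
for z,pp in ((.0145,[(98,64),(521,69),(503,513),(108,510)]),(.034,[(165,205),(447,207),(440,490),(163,487)])):
  P=np.array([onz(w,*V(*p),z,1) for p in pp]);print(P.mean(0))
  for i in range(4):
    d=P[(i+1)%4]-P[i]; print(np.linalg.norm(d),np.degrees(np.arctan2(d[1],d[0])))
E
```

```text
[0.4686 0.2801 0.0145]
0.04617206574256103 131.82463337035145
0.052309127285164896 41.87497609233388
0.04580650344269036 -47.98536695600768
0.052462622694369423 -137.7256515385606
[0.4688 0.2796 0.034 ]
0.028665000450304737 132.0827755667146
0.030995286922964414 42.305173091475
0.029338402905764886 -48.17511263644793
0.03086795200496767 -138.94335427586245
```

```bash
python3 - <<'E'
from h import *
np.set_printoptions(precision=4,suppress=True)
Y=np.radians(222.1);R=Rtool(Y);C=[.4687,.2799]
arm.movep(np.r_[C,.06],R)
arm.move_straight(np.r_[C,.0165],.08)
print(arm.current_ft_force())
arm.command_gripper(0.2,80); print('w',arm.current_width(),arm.current_t(),arm.current_ee_pos())
arm.move_straight(np.r_[C,.12],.2)
print(arm.current_width(),arm.current_ft_force())
snap('wrist','w9')
print(arm.current_t())
E
```

```text
[ 0.4411 -0.1203 -0.3763]
w 0.3311589847962969 23.4167 [0.4695 0.2803 0.0174]
0.3266384924407763 [-0.6163  0.0455 -0.622 ]
24.1333
```

View pics/w9.png

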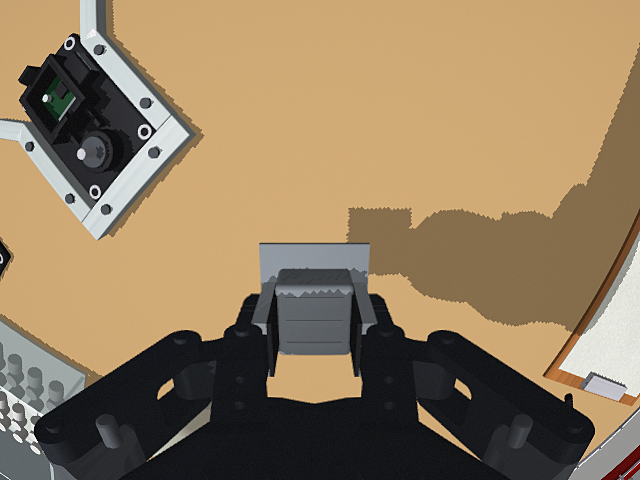

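```bash
python3 - <<'E'
from h import *
np.set_printoptions(precision=4,suppress=True)
w=load('w9')
t=np.array(arm.current_ee_pos());R=np.array(arm.current_orientation());print(t,R)
for z in (.115,.1175,.120):
    a=onz(w,260,243,z,1);b=onz(w,369,243,z,1)
    print(z,np.linalg.norm(a-b),R.T@(a-t),R.T@(b-t))
E
```

```text
[0.4675 0.2793 0.1183] [[-0.6704  0.742  -0.0027]
 [ 0.742   0.6704 -0.0012]
 [ 0.0009 -0.0028 -1.    ]]
0.115 0.04551787301125931 [-0.0227 -0.0257  0.0034] [ 0.0229 -0.0257  0.0034]
0.1175 0.044742414877248005 [-0.0223 -0.0265  0.0009] [ 0.0225 -0.0265  0.0009]
0.12 0.04396695674323674 [-0.0219 -0.0274 -0.0016] [ 0.0221 -0.0273 -0.0016]
```

```bash
cat >> h.py <<'E'
UC=np.array([.5188,.0832]);UY=np.radians(83.37);SEAT=UC-.02*ux(UY);RP=Rtool(UY+np.pi)
E
python3 - <<'E'
from h import *
np.set_printoptions(precision=4,suppress=True)
print(SEAT,arm.ik(np.r_[SEAT,.037],RP))
arm.movep(np.r_[SEAT,.085],RP); arm.dwell(.2)
print(arm.current_ee_pos(),arm.current_orientation(),arm.current_ft_force())
snap('wrist','w10');snap('scene','c10');snap('side','s10')
print(arm.current_t())
E
python3 - <<'E'
import cv2,numpy as np
b=cv2.imread('pics/c10.png')[160:280,270:440];c=cv2.imread('pics/s10.png')[180:330,280:430]
cv2.imwrite('pics/d10.png',np.hstack([cv2.resize(b,(425,300),interpolation=cv2.INTER_CUBIC),cv2.resize(c,(300,300),interpolation=cv2.INTER_CUBIC)]))
E
```

```text
[0.5165 0.0633] [  0.0037  23.7587 -22.9913  43.25     0.     -83.3663]
[0.5165 0.0642 0.085 ] [[-0.9935  0.1142  0.    ]
 [ 0.1142  0.9935  0.0001]
 [-0.      0.0001 -1.    ]] [-0.5877 -0.5833 -0.1598]
25.5417
```

View pics/w10.png

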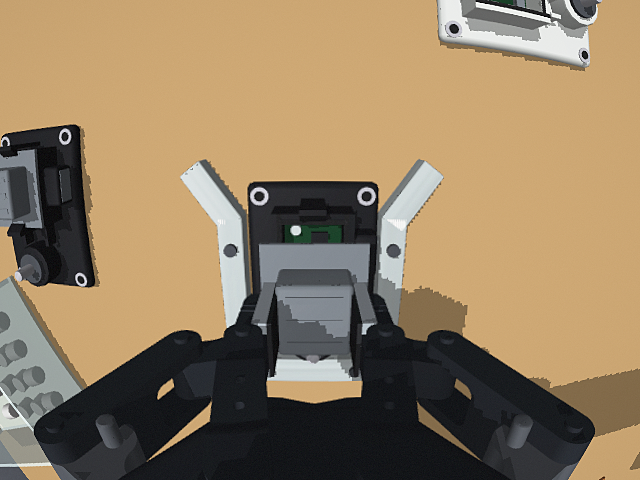

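View pics/d10.png

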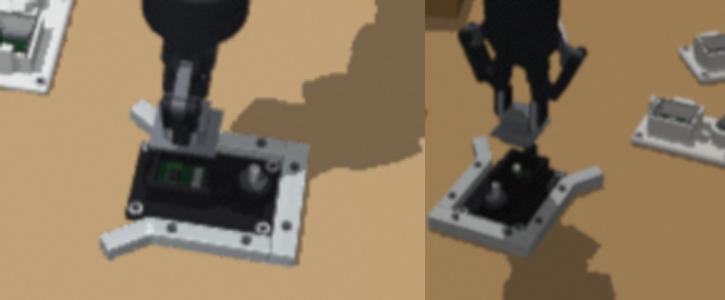

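```bash
python3 - <<'E'
from h import *
np.set_printoptions(precision=4,suppress=True)
w=load('w10')
a=onz(w,259,196,.01,1);b=onz(w,368,195.5,.01,1);c=(a+b)[:2]/2
d=a-b;print(a,b,np.linalg.norm(d),np.degrees(np.arctan2(d[1],d[0])),c+.052*ux(UY),c+.032*ux(UY))
z=.085-.0025
p=onz(w,260,243,z,1);q=onz(w,369,243,z,1);m=(p+q)[:2]/2
print('cover centre',m+.026*ux(UY),np.linalg.norm(p-q),SEAT,arm.current_ee_pos())
E
```

```text
[0.5446 0.028  0.01  ] [0.4798 0.0352 0.01  ] 0.06526988882769902 -6.329682686976398 [0.5182 0.0833] [0.5159 0.0634]
cover centre [0.5153 0.0639] 0.04503824000441456 [0.5165 0.0633] [0.5165 0.0639 0.0851]
```

```bash
python3 - <<'E'
from h import *
np.set_printoptions(precision=4,suppress=True)
P=np.array([.5168,.0629])
arm.move_straight(np.r_[P,.053],.08)
print(arm.current_ee_pos(),arm.current_ft_force())
for z in (.050,.048,.046,.045,.044):
    arm.move_straight(np.r_[P,z],.03); f=np.array(arm.current_ft_force()); print(z,arm.current_ee_pos(),f,arm.current_moment())
    if f[2]>8 or np.linalg.norm(f[:2])>6: break
snap('wrist','w11');snap('scene','c11');snap('side','s11')
print(arm.current_t(),arm.current_width())
E
python3 - <<'E'
import cv2,numpy as np
b=cv2.imread('pics/c11.png')[160:280,270:440];c=cv2.imread('pics/s11.png')[180:330,280:430]
cv2.imwrite('pics/d11.png',np.hstack([cv2.resize(b,(425,300),interpolation=cv2.INTER_CUBIC),cv2.resize(c,(300,300),interpolation=cv2.INTER_CUBIC)]))
E
```

```text
[0.5166 0.0629 0.0528] [-0.2325  0.8952 -0.6363]
0.05 [0.517  0.0629 0.0502] [ 0.1294 -0.3047  0.0587] [ 0.0263  0.047  -0.0237]
0.048 [0.5167 0.0629 0.048 ] [-0.7635 -0.116   0.1846] [0.0453 0.0467 0.0712]
0.046 [0.5167 0.0629 0.0459] [-0.5841 -0.1881  0.4823] [-0.0187  0.0205 -0.0617]
0.045 [0.517  0.063  0.0451] [-0.0928  0.5039  0.7654] [ 0.1037 -0.0062 -0.0082]
0.044 [0.5172 0.0629 0.0443] [0.7454 0.5548 1.9282] [ 0.2023 -0.0738  0.0263]
27.4917 0.33113951538439157
```

View pics/w11.png

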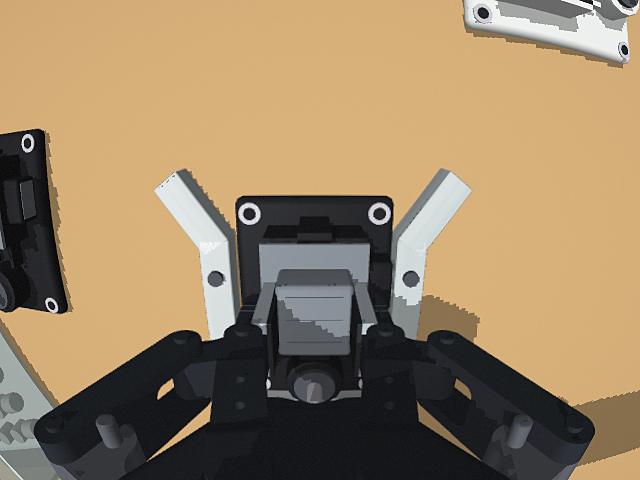

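View pics/d11.png

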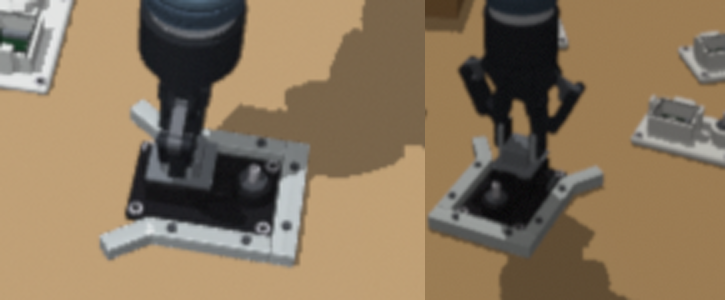

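```bash
python3 - <<'E'
from h import *
np.set_printoptions(precision=4,suppress=True)
P=np.array([.5168,.0629])
z=.044
while z>.030:
    z-=.001; arm.move_straight(np.r_[P,z],.02); f=np.array(arm.current_ft_force()); e=np.array(arm.current_ee_pos())
    print(round(z,4),e,f,round(arm.current_width(),3))
    if e[2]<.0385 and f[2]>6 or f[2]>32 or np.linalg.norm(f[:2])>15: break
print(arm.current_t())
E
```

```text
0.043 [0.5175 0.0629 0.0435] [0.0269 1.502  6.2123] 0.327
0.042 [0.5179 0.0629 0.0429] [0.5035 1.0522 6.816 ] 0.331
0.041 [0.5183 0.0629 0.0423] [0.1258 0.6961 9.3765] 0.331
0.04 [0.5187 0.0629 0.0418] [-0.4997  0.21   12.3861] 0.332
0.039 [0.5177 0.0629 0.0392] [2.2411 0.0769 1.9374] 0.332
0.038 [0.5159 0.0628 0.0374] [ 0.5705 -0.1142  0.2997] 0.331
0.037 [0.5159 0.0628 0.0374] [-1.9081 -1.4073  7.5203] 0.332
29.2417
```

```bash
python3 - <<'E'
from h import *
np.set_printoptions(precision=4,suppress=True)
P=np.array([.5168,.0629])
def F():
    L=[]
    for _ in range(8): arm.dwell(.05); L.append(arm.current_ft_force())
    return np.mean(L,0)
z=.037;print(F())
for _ in range(5):
    f=F()
    if f[2]>9.5: break
    z-=max(.0003,min(.001,(10.3-f[2])/3500*1.0)); arm.move_straight(np.r_[P,z],.02); print(z,F(),arm.current_ee_pos())
snap('wrist','w12');snap('scene','c12');snap('side','s12')
print(arm.current_t(),arm.current_width(),arm.current_moment())
E
python3 - <<'E'
import cv2,numpy as np
b=cv2.imread('pics/c12.png')[180:270,290:390];c=cv2.imread('pics/s12.png')[220:320,290:390];d=cv2.imread('pics/w12.png')[180:420,210:420]
r=lambda x:cv2.resize(x,(400,360),interpolation=cv2.INTER_CUBIC)
cv2.imwrite('pics/d12.png',np.hstack([r(b),r(c)]))
cv2.imwrite('pics/v12.png',cv2.resize(d,None,fx=2.4,fy=2.4,interpolation=cv2.INTER_CUBIC))
E
```

```text
[-2.8766 -0.6251  7.7325]
0.03624898095369442 [-4.9761 -0.4797 13.8974] [0.5159 0.0629 0.0373]
31.2417 0.3306924994600019 [0.0144 0.897  0.0229]
```

View pics/v12.png

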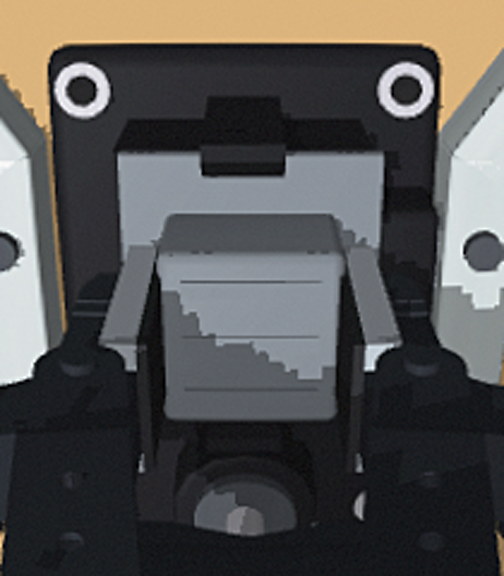

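View pics/d12.png

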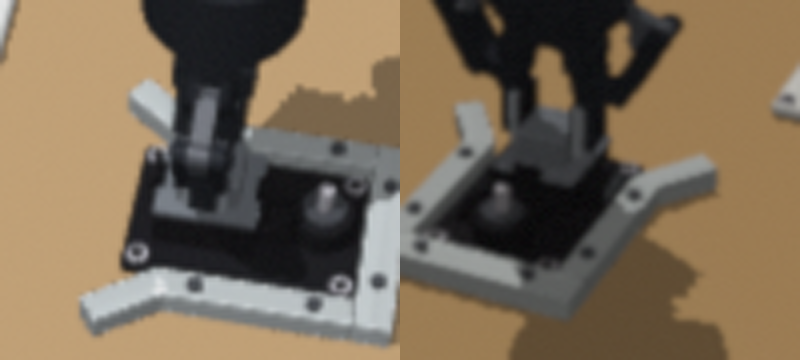

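```bash
python3 - <<'E'
from h import *
np.set_printoptions(precision=4,suppress=True)
def F():
    L=[]
    for _ in range(12): arm.dwell(.05); L.append(arm.current_ft_force())
    return np.mean(L,0)
P=np.array([.5161,.0629]);z=.0366
arm.move_straight(np.r_[P,z],.02); f=F(); print(f)
for _ in range(3):
    if 9.6<f[2]<11: break
    z-=(10.3-f[2])/8200; arm.move_straight(np.r_[P,z],.02); f=F(); print(z,f)
print(arm.current_ee_pos(),arm.current_orientation()[2],arm.current_moment(),arm.current_t())
w=snap('wrist','w13');snap('scene','c13')
E
python3 - <<'E'
import cv2,numpy as np
d=cv2.imread('pics/w13.png')[180:420,210:420]
cv2.imwrite('pics/v13.png',cv2.resize(d,None,fx=2.4,fy=2.4,interpolation=cv2.INTER_CUBIC))
E
```

```text
[-2.299  -0.2869  9.1064]
0.03645444266821634 [-2.7487 -0.5724 10.1076]
[0.5159 0.0629 0.0374] [-0.0001 -0.0002 -1.    ] [-0.048   0.5249  0.0269] 32.9417
```

View pics/v13.png

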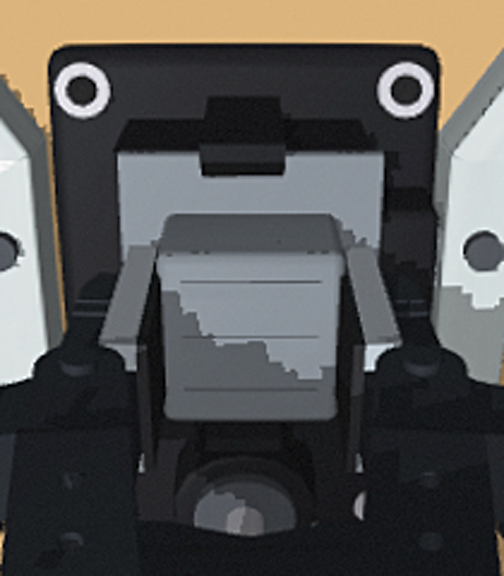

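View pics/c13.png

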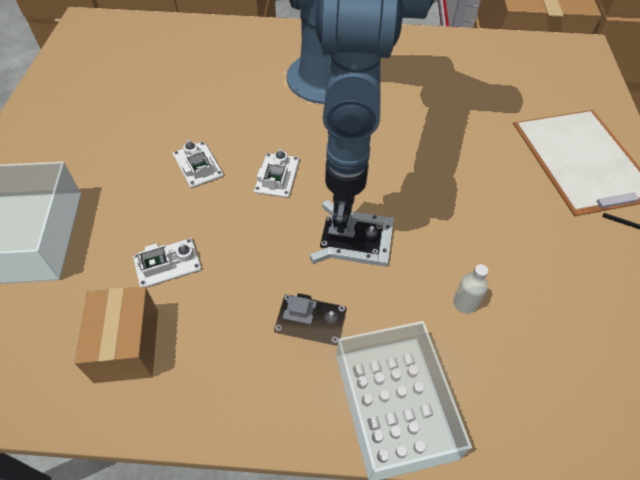

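```bash
python3 - <<'E'
from h import *
np.set_printoptions(precision=4,suppress=True)
w=load('w13');V=lambda u,v:(210+(u+.5)/2.4-.5,180+(v+.5)/2.4-.5)
a=onz(w,*V(82,90),.01,1);b=onz(w,*V(406,90),.01,1);d=a-b
print('unit c',(a+b)[:2]/2+.052*ux(UY),UC,np.degrees(np.arctan2(d[1],d[0])))
a=load('c13')
# stop gap in scene: compare front screws vs w7-era scene
i=cv2.imread('pics/c13.png')[200:275,310:400];j=cv2.imread('pics/c6.png')[200:275,310:400]
cv2.imwrite('pics/x13.png',np.hstack([cv2.resize(k,None,fx=4.4,fy=4.4,interpolation=cv2.INTER_CUBIC) for k in (i,j)]))
E
```

```text
unit c [0.5187 0.0833] [0.5188 0.0832] -6.674375061960336
```

View pics/x13.png

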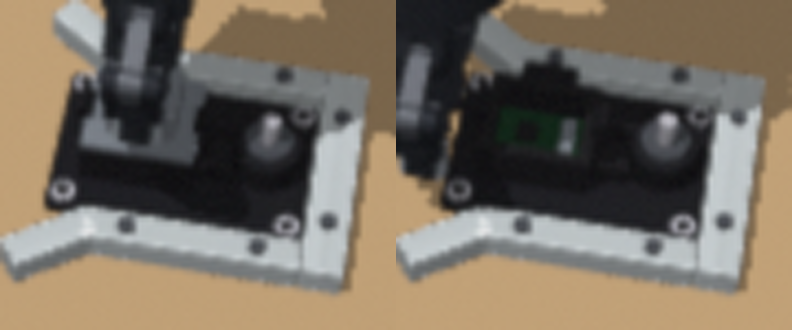

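The unit hasn't moved from the stop, the cover is snapped down level, and the press is holding at about 10 N, so I'm handing it in.

```bash
python3 - <<'E'
from h import *
print(arm.current_ft_force(),arm.current_t()); arm.finish_job()
E
```

```text
[-3.06034682 -1.29323188 10.060778  ] 33.0417
the job is handed in; nothing more can be done
```

I pushed the open black unit into the nest until it met the back stop. Then I fitted the grey cover, pressed it until it snapped, and handed the job in at 33 s of the 61 s allowed, still pressing.

- **Unit home:** The push force rose to about 15 N against the stop. After pressing the cover, the unit measured within 0.2 mm of where I had left it, and its yaw was within 0.1° of the nest's.
- **Cover snapped:** The force peaked at about 12 N, fell to 0.3 N, then rose again at the solid rim. The TCP was level at 37.4 mm, where about 37.4 mm was expected. The wrist picture shows the rear clip hooked over the plate.
- **Front clip not seen:** The gripper hid it. I take it as caught from the level, full-depth seating.
- **Final press:** It was 10.1 N downward, with about 3 N of sideways force left over.
- **Other things on the bench:** The scene picture shows the finished unit, the bottle and the white units where they were.

My height measurements from two views came out 1 to 3 mm above the given heights. One cover-corner height (21 mm) came from mismatched points, so I discarded it.

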